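# Set the light box to half and hold its reflector cover at 60 degrees

### The job

Get the slide light box ready for a photograph: first set its red-knobbed dimmer lever to half, standing straight up at the middle mark, and let go of it while the cover is still shut. Then raise the blue cover, whose white underside is the reflector, by its steel bar handle and hold it open at 60 degrees from shut; it falls shut by itself, so finish while still holding the bar there, the lever still at half. Leave the other things on the desk where they are.

Things in the scene. Friction and masses are not known exactly. Their poses are not given: they have to be found in the camera images.
- light_box: grey light box fixed to the desk, 150 (x) x 180 (y) x 50 mm high, with slides inside under a blue cover. Origin: centre of its underside; x points from its front (robot side) to its hinge side, turned by the box's yaw, z up. A black control block, 100 x 50 x 45 mm high, is fixed at its right side, centred at (0, -114.5) mm in this frame
- dimmer (a joint): angle of the dimmer lever, rad: 0 leaning 40 degrees to the front (off), 0.70 upright (half, middle mark), 1.40 leaning 40 degrees to the back (full). Turns in the box's x-z plane about a pivot at (0, -114.5, 40) mm in the light_box frame; stays where it is left (friction: 2 N at the knob)
- dimmer_knob (a point): red knob at the lever's end, 22 mm in diameter and 22 mm high, on a 7 mm steel rod. Origin: the knob's centre, 65 mm from the lever's pivot
- cover (a joint): opening angle of the cover, rad: 0 shut, grows as its front edge rises, stop at 1.40; 60 degrees = 1.047. No spring; falls shut from every angle when let go (0.26 kg with bar; about 1.5 N at the bar carries it). Plate 156 x 184 x 8 mm, top face 58.5 mm above the desk when shut. Hinge axis along the box's y through (78, 0, 50.5) mm in the light_box frame
- cover_bar (a point): steel bow handle on the cover: round bar 10 mm thick, 90 mm long along the box's y, on two feet. Origin: middle of the bar, 40 mm above the cover's top face, 130 mm from the hinge axis along the plate and 48 mm above it; when shut at (-52, 0, 98.5) mm in the light_box frame. Turns with the cover
- mouse: black computer mouse, 104 x 60 x 36 mm, loose bystander; origin at the centre of its underside
- blower: dark red rubber dust blower, 51 mm across, 96 mm high, loose bystander; origin at the centre of its underside
- coverslip_box: small white box with blue lid, 34 x 64 x 18 mm, loose bystander; origin at the centre of its underside

How it is judged:
By the outcome, as a careful person would: the job done as asked, in the order asked, and still so for the second after the job is handed in, while the arm keeps its last pose, push and grip.
It also fails if it takes over 48 s, if anything falls off the work surface, if the arm or the gripper's body presses on something with over 40 N, if the wrist force passes 120 N, or if a joint passes its speed limit or range.

### The arm

A 6-joint arm with a two-finger parallel gripper is mounted at the origin on a cart in front of the work surface, level with it; the furniture and walls round the work are solid. World frame = base frame: x ahead of the robot, y to its left, z up, the work surface at z = 0. Lengths are in m, angles in rad, forces in N, time in s.
With the tool pointing down it reaches from about 0.25 to 0.775 m from the base axis. Payload 4 kg.
Tool frame: the origin (TCP) lies midway between the tips of the shut fingers; the grasp point (between the pads) lies 19 mm behind it; z points along the fingers, y is the line along which they close (so a half turn about z gives the same grasp; the last joint's range is limited). The gripper opens to 94 mm and grips with 3 to 60 N. Pads are 16 mm wide; open, the fingers measure 119 mm over their backs; the gripper's body (75 mm by 177 mm) begins 78 mm behind the grasp point.
Start: joints at [1.133, 0.087, 1.371, -0, 1.684, -0.103], TCP at [0.181, 0.519, 0.206] pointing down, gripper open.
Joint ranges: [-3.1, 3.1], [-0.76, 2.03], [0.27, 2.55], [-1.08, 4.22], [0.17, 2.65], [-2.57, 2.57]. Speed limits (rad/s): [2.79, 2.79, 3.14, 3.14, 3.14, 3.14].

### API

Orientations are given as [roll, pitch, yaw] about the fixed x, y, z axes, in that order (R = Rz(yaw) Ry(pitch) Rx(roll)).
In Python, from bench import sensors, eyes, job gives the robot as it stands.
- The arm moves only by the tool arm_command, never from a script. Its argument "series" is a list of rows, each a list of 7 numbers: the opening, from 0 (shut) to 1 (fully open), then the shift along the tool's x, y, z in cm, then the turn, a rotation vector about the tool's x, y, z in rad. In form: [[fingers, dx, dy, dz, wx, wy, wz], ...]. A call has 1 to 20 rows; each row shifts and turns the commanded pose from where the row before left it, along the tool's axes as they then stand; what a row does not reach is not made up. A row lasts 1/10 s, in which the tool goes at most 50 mm and 8.59 degrees, less where a joint would pass 70% of its speed; a pose out of reach is approached as far as the arm can. A call with a gripper value outside its range is refused whole. The fingers move at their own pace and stop on an object; the grip force is fixed at half the most. Time passes only in rows, so rows that do not move let the fingers close. It gives the time, the measured TCP pose, the force and the opening at its end, in the units of the state.
- sensors.get_obs(): the state, without advancing time (a new reading comes with each control period).
- eyes.snapshot(name): name is "side" or "top" or "wrist"; returns the picture (400x640x3 uint8, blue, green, red); there is no depth.
- eyes.get_calibration(name): a dict with "mtx" (3x3 intrinsics, pixels), "R" (3x3) and "t" (3): a world point X has camera coordinates R X + t. Camera axes: x right, y down, z forward; pixel columns grow to the right and rows downward; lengths in m; the calibration is good to about 2 mm. A picture is of the moment at which its call begins: read the wrist's pose just before it. get_calibration takes no time and is no camera call; for the wrist camera it gives the pose at the moment of the call.
- job.close_job(): hands the job in, once; it reports no verdict.
The state is a dict: "time": time; "joint_positions": joint angles; "qvel": joint speeds; "joint_torque": joint torques, N m; "tool_pos": TCP position; "ee_rot": TCP orientation; "wrist_force": force on the tool from outside, world axes, zero at the start; "wrist_torque": the same for the moment, N m; "width": finger opening in m.
Only numpy, scipy, OpenCV 4.12 (cv2) and the standard library are available. Lean on these libraries where they do the work, as an engineer would, in place of code of your own. Each camera call takes 0.05 s, during which the arm holds its last target. There are 200 camera calls.

## Working session

There is one attempt and no reset: what is moved stays moved. The work goes in short steps, Python scripts to look and compute and a tool call to move; the robot and the scene stay as the last step left them, time stands still between calls to the robot, and variables do not carry over. Pictures are saved under pics/ and viewed, on a budget of 10 in all, crops included, one or two more only if the job needs it, and the job is handed in when it is done.

Besides the shell and the picture viewer there is one more tool, called after "Request:" as name(argument=value, ...), one argument or row to a line, values as JSON. arm_command: Moves the arm, as the interface text tells. Its arguments: {"type":"object","properties":{"series":{"type":"array","items":{"type":"array","items":{"type":"number"}}}},"required":["series"]}

```bash
mkdir -p pics; python3 - <<'E'
from bench import sensors, eyes
import cv2
for n in("top","side"):
    cv2.imwrite(f"pics/{n}0.png",eyes.snapshot(n))
    c=eyes.get_calibration(n); print(n,c)
o=sensors.get_obs();print(o)
E
```

```text
top {'mtx': array([[369.72532092,   0.        , 316.19747057],
       [  0.        , 369.72532092, 202.51486191],
       [  0.        ,   0.        ,   1.        ]]), 'R': array([[-0.01177498, -0.99935979, -0.03378412],
       [-0.9882541 ,  0.01677908, -0.15189565],
       [ 0.15236527,  0.03159872, -0.98781898]]), 't': array([0.25355634, 0.51746104, 0.86897743])}
side {'mtx': array([[485.95772979,   0.        , 319.61658314],
       [  0.        , 485.95772979, 198.19051855],
       [  0.        ,   0.        ,   1.        ]]), 'R': array([[-0.95981835, -0.28020512, -0.01529148],
       [-0.17675968,  0.64599993, -0.74259014],
       [ 0.21795585, -0.71004872, -0.66957155]]), 't': array([0.54412002, 0.02000682, 1.30736581])}
{'time': 0.1, 'joint_positions': array([ 1.13292445e+00,  8.78994665e-02,  1.37203030e+00,  2.03602296e-05,
        1.68360426e+00, -1.03101286e-01]), 'qvel': array([-0.00095502, -0.00211337, -0.00227692,  0.00050863, -0.0011259 ,
       -0.00076795]), 'joint_torque': array([ 2.51349156e-03, -3.41251624e+01, -3.03302228e+01,  7.20637199e-02,
        3.04257427e-02, -9.98399332e-05]), 'tool_pos': array([0.1805025 , 0.51904125, 0.20444812]), 'ee_rot': array([-3.13966367e+00, -2.19931485e-04,  2.80682413e+00]), 'wrist_force': array([-0.26105401,  0.68034675, -0.23807068]), 'wrist_torque': array([0.01884829, 0.00495214, 0.05488509]), 'width': 0.09381657592811193}
```

View pics/top0.png

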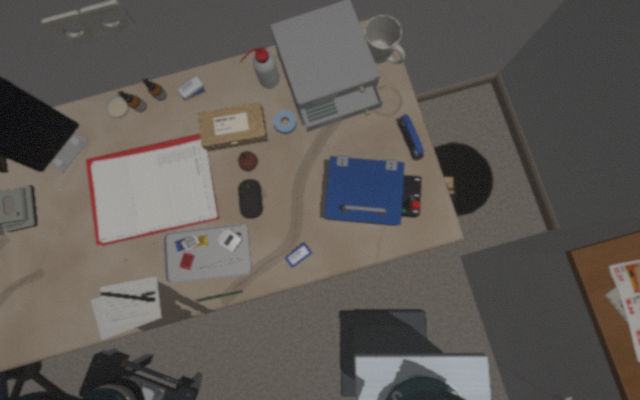

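View pics/side0.png

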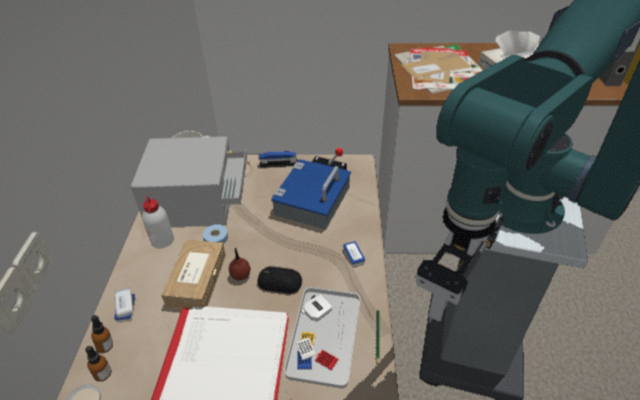

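The top view shows the blue cover with corners near (329,156), (405,161), (401,224) and (323,218). Its bar runs (342,208)–(386,211), and the red knob is at (415,204). The side view shows the knob at (339,152) and the bar near (330,183). Next I'll zoom in on both.

```bash
python3 - <<'E'
import cv2,numpy as np
a=cv2.imread("pics/top0.png")[140:240,310:440]; b=cv2.imread("pics/side0.png")[140:240,260:390]
cv2.imwrite("pics/z.png",np.vstack([cv2.resize(x,None,fx=6,fy=6,interpolation=cv2.INTER_CUBIC)[:,:780] for x in(a,)]))
cv2.imwrite("pics/z2.png",cv2.resize(b,None,fx=6,fy=6,interpolation=cv2.INTER_CUBIC))
E
```

```text
(no output)
```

View pics/z.png

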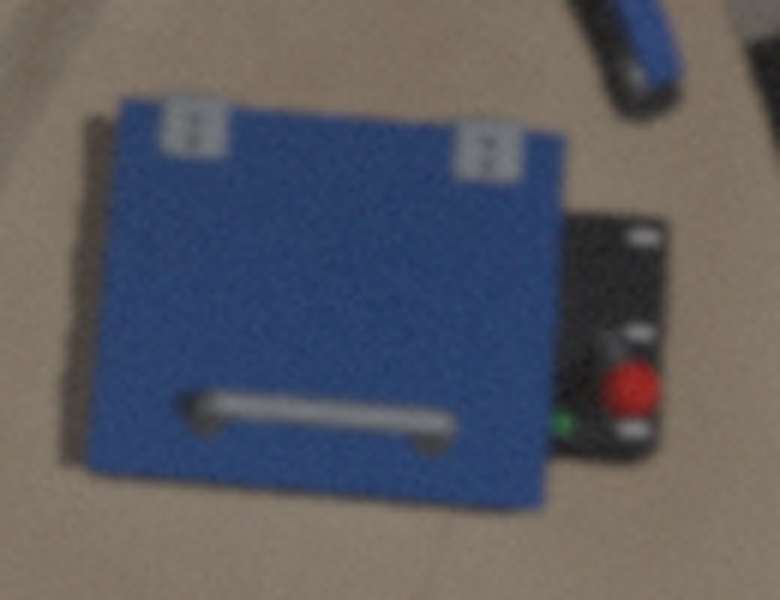

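View pics/z2.png

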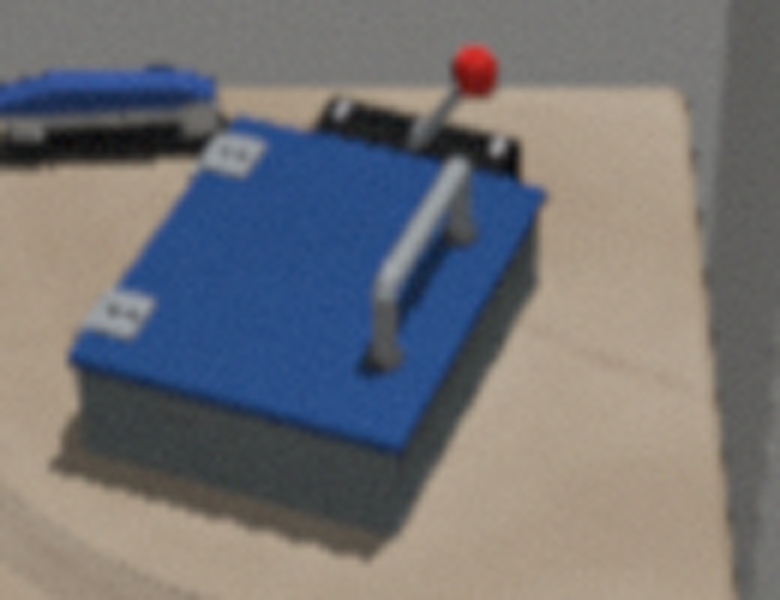

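```bash
cat > h.py <<'E'
import numpy as np
from bench import sensors, eyes
from scipy.optimize import least_squares
from scipy.spatial.transform import Rotation as Rn
def proj(c,X):
    p=(c["R"]@np.asarray(X).T).T+c["t"]; q=(c["mtx"]@p.T).T; return q[:,:2]/q[:,2:]
def box2w(p,X):
    c,s=np.cos(p[2]),np.sin(p[2]); X=np.asarray(X,float)
    return np.c_[p[0]+c*X[:,0]-s*X[:,1],p[1]+s*X[:,0]+c*X[:,1],X[:,2]]
def knob(a,L=.065):
    b=a-.698; return [L*np.sin(b),-.1145,.04+L*np.cos(b)]
E
python3 - <<'E'
from h import *
P=lambda a,o:(np.array(a)+.5)/6-.5+np.array(o)
T=P([(120,100),(565,134),(543,508),(90,472),(205,405),(450,422),(633,388)],(310,140))
S=P([(72,358),(238,120),(545,192),(403,450),(388,285),(460,165),(475,72)],(260,140))
ct,cs=eyes.get_calibration("top"),eyes.get_calibration("side")
def M(p): return box2w(p,[(.078,.092,.0585),(.078,-.092,.0585),(-.078,-.092,.0585),(-.078,.092,.0585),(-.052,.045,.0985),(-.052,-.045,.0985),knob(p[3])])
f=lambda p:np.r_[(proj(ct,M(p))-T).ravel(),(proj(cs,M(p))-S).ravel()]
r=least_squares(f,[.5,-.2,0,.2],loss="soft_l1");print(r.x,np.round(f(r.x).reshape(-1,2),1))
p=r.x; print(box2w(p,[(-.052,0,.0985),knob(p[3]),knob(.7),(0,-.1145,.04)]))
E
```

```text
[ 0.54855974  0.1288793  -0.09617159  0.17199672] [[-0.7 -0.4]
 [-0.  -0.6]
 [ 0.4  0.3]
 [-0.9  0.1]
 [ 0.9 -0.1]
 [-0.8  0.1]
 [-0.6  0. ]
 [-0.7 -0.3]
 [ 0.1 -1.2]
 [ 0.9 -1.1]
 [ 0.4 -0.7]
 [-0.   0.7]
 [ 0.4 -0.1]
 [ 0.  -0.2]]
[[0.49680003 0.13387252 0.0985    ]
 [0.50508061 0.01804215 0.09621334]
 [0.53769446 0.01489592 0.10499987]
 [0.53756506 0.0149084  0.04      ]]
```

Request:
arm_command(
  series=[
    [0.6,-3.14,-2.45,0,0,0,0],
    [0.6,-3.14,-2.45,0,0,0,0],
    [0.6,-3.14,-2.45,0,0,0,0],
    [0.6,-3.14,-2.45,0,0,0,0],
    [0.6,-3.14,-2.45,0,0,0,0],
    [0.6,-3.14,-2.45,0,0,0,0],
    [0.6,-3.14,-2.45,0,0,0,0],
    [0.6,-3.14,-2.45,0,0,0,0],
    [0.6,-3.14,-2.45,0,0,0,0],
    [0.6,-3.14,-2.45,0,0,0,0],
    [0.6,-3.14,-2.45,0,0,0,0],
    [0.6,-3.14,-2.45,0,0,0,0],
    [0.6,-3.14,-2.45,0,0,0,0],
    [0.6,-3.14,-2.45,0,0,0,0],
    [0.6,-3.14,-2.45,0,0,0,0],
    [0.6,0,0,0,0,0,-0.119],
    [0.6,0,0,0,0,0,-0.119],
    [0.6,0,0,0,0,0,0],
  ],
)

```text
time: 1.9
tool_pos: [0.5047, 0.0172, 0.2047]
ee_rot: [3.141, -0.001, 3.044]
wrist_force: [0.6, -0.4, 0.5]
width: 0.0564
```

```bash
cat >> h.py <<'E'
def delta(target):
    o=sensors.get_obs(); R=Rn.from_euler("xyz",o["ee_rot"]).as_matrix()
    return np.round(R.T@(np.array(target)-o["tool_pos"])*100,2)
E
python3 - <<'E'
from h import *
import cv2
c=eyes.get_calibration("wrist"); cv2.imwrite("pics/w1.png",eyes.snapshot("wrist"))
print(delta([.505,.018,.077]),sensors.get_obs())
p=[.54856,.12888,-.0962]
print(proj(c,box2w(p,[knob(.172),(0,-.1145,.045),(-.05,-.1395,.045),(-.078,-.092,.0585),(-.052,-.045,.0985),(-.052,.045,.0985)])))
E
```

```text
[-0.05  0.05 12.79] {'time': 1.95, 'joint_positions': array([-7.77892727e-02, -1.26086346e-02,  1.47497359e+00,  1.32230400e-04,
        1.68033384e+00, -1.54908327e+00]), 'qvel': array([ 0.01094347, -0.00725038, -0.00028228, -0.00122325, -0.00074722,
        0.01380907]), 'joint_torque': array([ -0.24366329, -29.49106693, -30.21869302,  -0.03099875,
         0.07124362,  -0.1569159 ]), 'tool_pos': array([0.50459819, 0.01748621, 0.2049088 ]), 'ee_rot': array([ 3.14148525e+00, -1.10873577e-03,  3.04210476e+00]), 'wrist_force': array([ 0.6528059 , -0.33284649, -0.00569695]), 'wrist_torque': array([ 0.00012618,  0.03996275, -0.01209493]), 'width': 0.056511480324988074}
[[318.53984512 189.03351034]
 [318.42740923 206.80633176]
 [293.35007248 159.16939646]
 [342.29150203 132.07413129]
 [400.5446236  167.47117749]
 [506.79366901 167.26029637]]
```

View pics/w1.png

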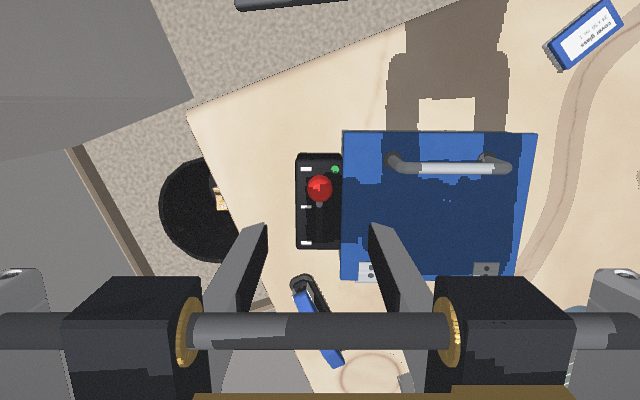

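The wrist view shows the red knob at (319,188), where the fit predicts (318.5,189). The bar also agrees, at row 168. I'll descend and grip the knob.

Request:
arm_command(
  series=[
    [0.6,0,0,3,0,0,0],
    [0.6,0,0,3.8,0,0,0],
    [0.6,0,0,3,0,0,0],
    [0.6,0,0,2,0,0,0],
    [0.6,0,0,1,0,0,0],
    [0.6,0,0,0,0,0,0],
    [0,0,0,0,0,0,0],
    [0,0,0,0,0,0,0],
    [0,0,0,0,0,0,0],
    [0,0,0,0,0,0,0],
    [0,0,0,0,0,0,0],
    [0,0,0,0,0,0,0],
  ],
)

```text
time: 3.15
tool_pos: [0.5054, 0.0186, 0.0782]
ee_rot: [3.139, 0.001, 3.045]
wrist_force: [0.4, 3.6, 2.5]
width: 0.0204
```

```bash
python3 - <<'E'
from h import *
p=[.54856,.12888,-.0962]
for a in(.172,.3,.43,.57,.7): print(delta(box2w(p,[knob(a)])[0]-[0,0,.019]))
o=sensors.get_obs();print(o["tool_pos"],o["wrist_force"],o["width"])
E
```

```text
[ 0.03 -0.06  0.1 ]
[-0.72 -0.06 -0.27]
[-1.52 -0.06 -0.54]
[-2.41 -0.06 -0.72]
[-3.25 -0.06 -0.77]
[0.50540857 0.01860418 0.07821669] [0.37525161 3.57869213 2.4749345 ] 0.02042526735278711
```

Request:
arm_command(
  series=[
    [0,-0.4,0,-0.18,0,0,0],
    [0,-0.4,0,-0.17,0,0,0],
    [0,-0.4,0,-0.14,0,0,0],
    [0,-0.4,0,-0.12,0,0,0],
    [0,-0.42,0,-0.1,0,0,0],
    [0,-0.42,0,-0.08,0,0,0],
    [0,-0.42,0,-0.04,0,0,0],
    [0,-0.42,0,-0.02,0,0,0],
    [0,0,0,0,0,0,0],
    [0,0,0,0,0,0,0],
  ],
)

```text
time: 4.15
tool_pos: [0.5374, 0.0152, 0.0866]
ee_rot: [3.14, -0.0, 3.045]
wrist_force: [-2.5, 5.1, 5.0]
width: 0.0205
```

```bash
python3 - <<'E'
from h import *
import cv2
p=[.54856,.12888,-.0962]
print(delta(box2w(p,[knob(.7)])[0]-[0,0,.019]))
o=sensors.get_obs();print(o["tool_pos"],o["wrist_force"],o["width"])
cv2.imwrite("pics/side_a.png",cv2.resize(eyes.snapshot("side")[120:220,270:400],None,fx=6,fy=6,interpolation=cv2.INTER_CUBIC))
E
```

```text
[-0.03 -0.03  0.06]
[0.53738322 0.01524089 0.08664618] [-2.53597642  5.09153564  5.02839103] 0.02048130538771008
```

Request:
arm_command(
  series=[
    [0.6,0,0,0,0,0,0],
    [0.6,0,0,0,0,0,0],
    [0.6,0,0,0,0,0,0],
    [0.6,0,0,0,0,0,0],
    [0.6,0,0,-2,0,0,0],
    [0.6,0,0,-3.5,0,0,0],
    [0.6,0,0,-4,0,0,0],
    [0.6,0,0,-3,0,0,0],
    [0.6,0,0,0,0,0,0],
  ],
)

```text
time: 5.1
tool_pos: [0.5401, 0.0139, 0.2168]
ee_rot: [-3.141, 0.011, 3.044]
wrist_force: [0.6, -0.1, 0.5]
width: 0.0565
```

```bash
cat > k.py <<'E'
from h import *
import cv2
def red(name):
    c=eyes.get_calibration(name); im=eyes.snapshot(name); h=cv2.cvtColor(im,cv2.COLOR_BGR2HSV)
    m=(((h[...,0]<6)|(h[...,0]>174))&(h[...,1]>170)&(h[...,2]>90)).astype(np.uint8)
    n,l,s,q=cv2.connectedComponentsWithStats(m); return c,im,[(tuple(np.round(q[i],1)),int(s[i][4])) for i in range(1,n) if s[i][4]>12]
p=[.54856,.12888,-.0962]
if __name__=="__main__":
  for n in("wrist","side","top"):
    c,im,b=red(n); print(n,b)
    cv2.imwrite(f"pics/{n}_b.png",im)
    for a in(.6,.7,.8): print(a,proj(c,box2w(p,[knob(a)])))
  print(sensors.get_obs()["tool_pos"])
E
python3 k.py
```

```text
wrist [((np.float64(318.8), np.float64(180.0)), 588)]
0.6 [[318.37604668 176.05345246]]
0.7 [[318.38016767 183.3632064 ]]
0.8 [[318.38257115 190.39952586]]
side [((np.float64(328.5), np.float64(146.5)), 33), ((np.float64(149.7), np.float64(204.6)), 115), ((np.float64(170.0), np.float64(354.3)), 573), ((np.float64(326.5), np.float64(359.6)), 193), ((np.float64(277.8), np.float64(381.2)), 56)]
0.6 [[329.85851692 146.91359601]]
0.7 [[327.66505438 146.33392912]]
0.8 [[325.47907526 145.94687155]]
top [((np.float64(262.6), np.float64(54.9)), 18), ((np.float64(416.8), np.float64(192.9)), 28)]
0.6 [[415.83341624 192.39992751]]
0.7 [[415.99018515 189.59803451]]
0.8 [[416.08071115 186.85587074]]
[0.53697841 0.01429109 0.20964456]
```

View pics/wrist_b.png

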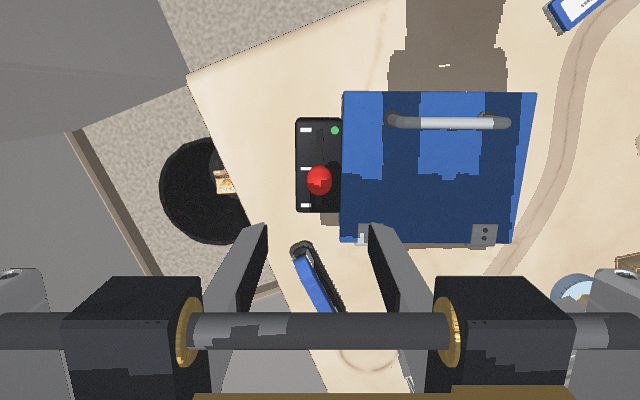

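The wrist view shows the lever near half, with the knob at (319,180) and the block spanning rows 118–213. The arm was still settling, so I'll repeat it at rest against the block's marks.

```bash
python3 - <<'E'
from k import *
print(sensors.get_obs()["tool_pos"],sensors.get_obs()["qvel"].round(3))
for n in("wrist","top","side"):
    c,im,b=red(n); print(n,b)
    for a in(.6,.7): print(a,proj(c,box2w(p,[knob(a)])))
    if n=="wrist":
        print(proj(c,box2w(p,[(x,-.134,.045) for x in(-.05,0,.05)])))
        g=im[:,:,:].astype(int)
        col=im[100:230,302:309].mean(axis=(1,2)); w=np.where(col>130)[0]+100; print("marks rows",w)
        col=im[100:230,325:330].mean(axis=(1,2)); print(np.round(col[8:30]),np.round(col[100:125]))
        cv2.imwrite("pics/w3.png",cv2.resize(im[90:240,270:370],None,fx=5,fy=4))
    
E
```

```text
[0.53697841 0.01429109 0.20964456] [0.001 0.015 0.029 0.002 0.002 0.001]
wrist [((np.float64(318.8), np.float64(187.1)), 611)]
0.6 [[318.31538045 183.12145798]]
0.7 [[318.31942195 190.55533208]]
[[298.44718861 125.84036829]
 [299.20158558 175.25574184]
 [299.9022767  221.15321372]]
marks rows [100 101 102 103 104 105 106 107 108 109 110 111 112 113 114 115 116 117
 118 119 120 121 122 134 135 136 137 174 175 176 210 211 212 213 220 221
 222 223 224 225 226 227 228 229]
[215. 216. 215. 215. 216. 217. 216. 216. 216. 215. 216. 215. 216. 219.
 195.  64.  26.  29.  41.  53.  59.  64.] [ 46.  33.  33.  33.  32.  35.  34.  32.  36.  32.  34.  35.  32.  35.
  34.  35.  34.  33.  32.  24. 120. 119. 118. 119. 120.]
top [((np.float64(262.2), np.float64(55.6)), 16), ((np.float64(416.9), np.float64(193.0)), 25)]
0.6 [[415.83341624 192.39992751]]
0.7 [[415.99018515 189.59803451]]
side [((np.float64(328.5), np.float64(146.6)), 34), ((np.float64(149.8), np.float64(204.6)), 114), ((np.float64(170.0), np.float64(354.2)), 572), ((np.float64(326.3), np.float64(359.5)), 196), ((np.float64(277.4), np.float64(384.3)), 49)]
0.6 [[329.85851692 146.91359601]]
0.7 [[327.66505438 146.33392912]]
```

View pics/w3.png

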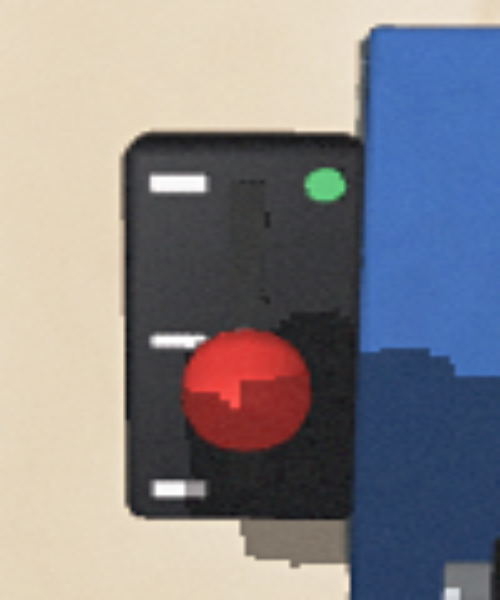

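The lever reads about 0.66 rad in both the wrist view (knob row 187.3, where 190.3 would be upright) and the side view. I'll regrip and nudge it 2.5 mm further back.

Request:
arm_command(
  series=[
    [0.6,0,0,3.5,0,0,0],
    [0.6,0,0,4,0,0,0],
    [0.6,0,0,3,0,0,0],
    [0.6,0,0,1.8,0,0,0],
    [0.6,0,0,0,0,0,0],
    [0,0,0,0,0,0,0],
    [0,0,0,0,0,0,0],
    [0,0,0,0,0,0,0],
    [0,0,0,0,0,0,0],
    [0,0,0,0,0,0,0],
    [0,-0.15,0,0,0,0,0],
    [0,-0.12,0,0,0,0,0],
    [0,0,0,0,0,0,0],
    [0,0,0,0,0,0,0],
  ],
)

```text
time: 6.8
tool_pos: [0.5404, 0.0149, 0.089]
ee_rot: [3.14, 0.001, 3.045]
wrist_force: [-1.8, 2.8, 5.0]
width: 0.0206
```

Request:
arm_command(
  series=[
    [0.6,0,0,0,0,0,0],
    [0.6,0,0,0,0,0,0],
    [0.6,0,0,0,0,0,0],
    [0.6,0,0,0,0,0,0],
    [0.6,0,0,-2,0,0,0],
    [0.6,0,0,-3.5,0,0,0],
    [0.6,0,0,-4,0,0,0],
    [0.6,0,0,-3,0,0,0],
    [0.6,0,0,0,0,0,0],
    [0.6,0,0,0,0,0,0],
    [0.6,0,0,0,0,0,0],
  ],
)

```text
time: 7.9
tool_pos: [0.5393, 0.0142, 0.2108]
ee_rot: [-3.141, -0.004, 3.045]
wrist_force: [0.0, -0.6, 0.3]
width: 0.0561
```

```bash
cat > c.py <<'E'
from k import *
o=sensors.get_obs();print(o["time"],o["tool_pos"],o["qvel"].round(3))
for n in("wrist","top","side"):
    c,im,b=red(n); print(n,b[:3])
    for a in(.6,.7): print(a,proj(c,box2w(p,[knob(a)])))
    if n=="wrist":
        print(proj(c,box2w(p,[(x,-.134,.045) for x in(-.05,0,.05)])))
        col=im[100:230,302:309].mean(axis=(1,2)); w=np.where(col>130)[0]+100; print("marks rows",w)
E
python3 c.py
```

```text
7.9 [0.5392539 0.0141534 0.2108153] [ 0.002  0.006  0.012  0.     0.002 -0.002]
wrist [((np.float64(318.8), np.float64(186.8)), 605)]
0.6 [[318.20619558 180.4070106 ]]
0.7 [[318.2100907 187.8411656]]
[[298.39157298 123.6969359 ]
 [299.13752429 173.11100514]
 [299.83079238 219.03517815]]
marks rows [100 101 102 103 104 105 106 107 108 109 110 111 112 113 114 115 116 117
 118 119 120 131 132 133 134 135 171 172 173 174 208 209 210 211 218 219
 220 221 222 223 224 225 226 227 228 229]
top [((np.float64(262.5), np.float64(55.2)), 13), ((np.float64(416.5), np.float64(191.8)), 30)]
0.6 [[415.83341624 192.39992751]]
0.7 [[415.99018515 189.59803451]]
side [((np.float64(327.9), np.float64(146.5)), 34), ((np.float64(149.7), np.float64(204.5)), 111), ((np.float64(169.9), np.float64(354.5)), 570)]
0.6 [[329.85851692 146.91359601]]
0.7 [[327.66505438 146.33392912]]
```

The lever now reads about 0.69 in both views. Next is the bar: shift over it and turn the tool by 90°.

Request:
arm_command(
  series=[
    [0.6,1.35,2.88,0,0,0,0],
    [0.6,1.35,2.88,0,0,0,0],
    [0.6,1.35,2.88,0,0,0,0],
    [0.6,1.35,2.88,0,0,0,0],
    [0.6,0,0,0,0,0,0.143],
    [0.6,0,0,0,0,0,0.143],
    [0.6,0,0,0,0,0,0.143],
    [0.6,0,0,0,0,0,0.143],
    [0.6,0,0,0,0,0,0.143],
    [0.6,0,0,0,0,0,0.143],
    [0.6,0,0,0,0,0,0.143],
    [0.6,0,0,0,0,0,0.143],
    [0.6,0,0,0,0,0,0.143],
    [0.6,0,0,0,0,0,0.143],
    [0.6,0,0,0,0,0,0.141],
    [0.6,0,0,0,0,0,0],
    [0.6,0,0,0,0,0,0],
  ],
)

```text
time: 9.75
tool_pos: [0.4972, 0.134, 0.2122]
ee_rot: [-3.14, 0.0, 1.477]
wrist_force: [-0.1, -0.1, 0.4]
width: 0.0564
```

```bash
python3 - <<'E'
from k import *
c,im,b=red("wrist"); cv2.imwrite("pics/w4.png",im); print(b)
print(proj(c,box2w(p,[knob(.7),(-.052,-.045,.0985),(-.052,.045,.0985),(-.078,-.092,.0585),(-.078,.092,.0585)])))
print(delta(box2w(p,[(-.052,0,.0985-.019)])[0]),sensors.get_obs()["ee_rot"])
E
```

```text
[((np.float64(370.6), np.float64(303.2)), 409)]
[[371.89628111 305.15534168]
 [317.27360719 234.38822463]
 [317.45639347 135.57714069]
 [292.87681529 260.94339628]
 [289.50995274  79.69718783]]
[-0.02 -0.04 13.29] [-3.14057308e+00  1.98278534e-04  1.47620510e+00]
```

View pics/w4.png

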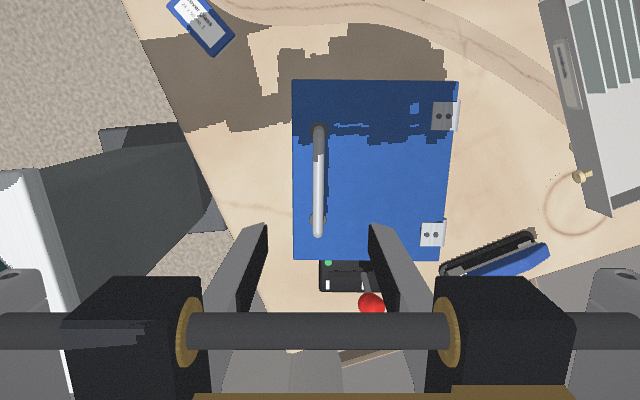

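The wrist view shows the bar at column 319, rows 125–236, between the fingers as predicted. I'll descend and grip it.

Request:
arm_command(
  series=[
    [0.6,0,0,3,0,0,0],
    [0.6,0,0,4,0,0,0],
    [0.6,0,0,3.3,0,0,0],
    [0.6,0,0,2,0,0,0],
    [0.6,0,0,1,0,0,0],
    [0.6,0,0,0,0,0,0],
    [0,0,0,0,0,0,0],
    [0,0,0,0,0,0,0],
    [0,0,0,0,0,0,0],
    [0,0,0,0,0,0,0],
    [0,0,0,0,0,0,0],
    [0,0,0,0,0,0,0],
    [0,0,0,0,0,0,0],
  ],
)

```text
time: 11.1
tool_pos: [0.4974, 0.1341, 0.0801]
ee_rot: [-3.141, -0.0, 1.474]
wrist_force: [0.2, 0.1, 1.2]
width: 0.0091
```

```bash
python3 - <<'E'
from k import *
o=sensors.get_obs();print(o["time"],o["tool_pos"],o["ee_rot"],o["wrist_force"],o["width"],o["joint_positions"].round(2))
# rows: tool turns about its own x... vertical tool; y_tool along box x; print arc increments in tool frame from measured
def bar(a): return [.078-.13*np.cos(a)+.048*np.sin(a),0,.0505+.13*np.sin(a)+.048*np.cos(a)]
R=Rn.from_euler("xyz",o["ee_rot"]).as_matrix()
A=np.linspace(0,np.pi/3,11); W=box2w(p,[bar(a) for a in A]); print(W[-1]); print((np.diff(W,axis=0)@R*100).round(2))
E
```

```text
11.1 [0.49741199 0.13412661 0.08014713] [-3.14133622e+00 -1.37983397e-04  1.47383046e+00] [0.15725006 0.08595811 1.24333804] 0.009112705125845433 [0.15 0.07 1.64 0.   1.43 0.25]
[0.60287691 0.12363853 0.1870833 ]
[[ 0.    0.57 -1.33]
 [ 0.    0.71 -1.27]
 [ 0.    0.84 -1.18]
 [ 0.    0.96 -1.09]
 [ 0.    1.07 -0.98]
 [ 0.    1.16 -0.87]
 [ 0.    1.25 -0.74]
 [ 0.    1.32 -0.61]
 [ 0.    1.37 -0.47]
 [ 0.    1.41 -0.32]]
```

Request:
arm_command(
  series=[
    [0,0,0.28,-0.67,0,0,0],
    [0,0,0.29,-0.66,0,0,0],
    [0,0,0.35,-0.64,0,0,0],
    [0,0,0.36,-0.63,0,0,0],
    [0,0,0.42,-0.59,0,0,0],
    [0,0,0.42,-0.59,0,0,0],
    [0,0,0.48,-0.55,0,0,0],
    [0,0,0.48,-0.54,0,0,0],
    [0,0,0.53,-0.49,0,0,0],
    [0,0,0.54,-0.49,0,0,0],
    [0,0,0,0,0,0,0],
  ],
)

```text
time: 12.2
tool_pos: [0.5388, 0.1297, 0.1411]
ee_rot: [-3.141, 0.0, 1.474]
wrist_force: [-6.7, -1.2, 4.2]
width: 0.0091
```

Request:
arm_command(
  series=[
    [0,0,0.58,-0.44,0,0,0],
    [0,0,0.58,-0.43,0,0,0],
    [0,0,0.62,-0.37,0,0,0],
    [0,0,0.63,-0.37,0,0,0],
    [0,0,0.66,-0.31,0,0,0],
    [0,0,0.66,-0.3,0,0,0],
    [0,0,0.68,-0.24,0,0,0],
    [0,0,0.69,-0.23,0,0,0],
    [0,0,0.7,-0.16,0,0,0],
    [0,0,0.71,-0.16,0,0,0],
    [0,0,0,0,0,0,0],
    [0,0,0,0,0,0,0],
    [0,0,0,0,0,0,0],
  ],
)

```text
time: 13.5
tool_pos: [0.6053, 0.1227, 0.1701]
ee_rot: [3.137, 0.001, 1.473]
wrist_force: [-2.3, -3.4, 5.1]
width: 0.0091
```

```bash
python3 - <<'E'
from k import *
o=sensors.get_obs();print(o["time"],o["tool_pos"],o["ee_rot"],o["wrist_force"],o["width"])
g=o["tool_pos"]+[0,0,.019]; c,s=np.cos(p[2]),np.sin(p[2]); bx=c*(g[0]-p[0])+s*(g[1]-p[1])
dx,dz=bx-.078,g[2]-.0505; print("r",np.hypot(dx,dz),"ang",np.degrees(np.arctan2(.048,-.130)-np.arctan2(dz,dx)))
c_,im,b=red("side")
def pt(a,s,n,y): return (.078-s*np.cos(a)+n*np.sin(a),y,.0505+s*np.sin(a)+n*np.cos(a))
for d in(55,60,65):
    a=np.radians(d); print(d,proj(c_,box2w(p,[pt(a,.156,.008,.092),pt(a,.156,.008,-.092),pt(a,.156,0,.092)])).round(1).tolist())
print(b[:2],proj(c_,box2w(p,[knob(.7)])))
cv2.imwrite("pics/s5.png",cv2.resize(im[80:240,240:400],None,fx=3.7,fy=3.7,interpolation=cv2.INTER_CUBIC))
E
```

```text
13.5 [0.60532706 0.12274821 0.17009157] [3.13731223e+00 9.82223702e-04 1.47292899e+00] [-2.33823822 -3.44981318  5.07741929] 0.009060549419852853
r 0.1401595578947639 ang 61.155953642293646
55 [[298.1, 168.3], [326.3, 127.3], [300.7, 170.4]]
60 [[293.4, 164.9], [322.0, 124.3], [296.1, 166.9]]
65 [[288.4, 161.9], [317.6, 121.5], [291.3, 163.7]]
[((np.float64(327.8), np.float64(146.3)), 35), ((np.float64(149.8), np.float64(204.5)), 113)] [[327.66505438 146.33392912]]
```

View pics/s5.png

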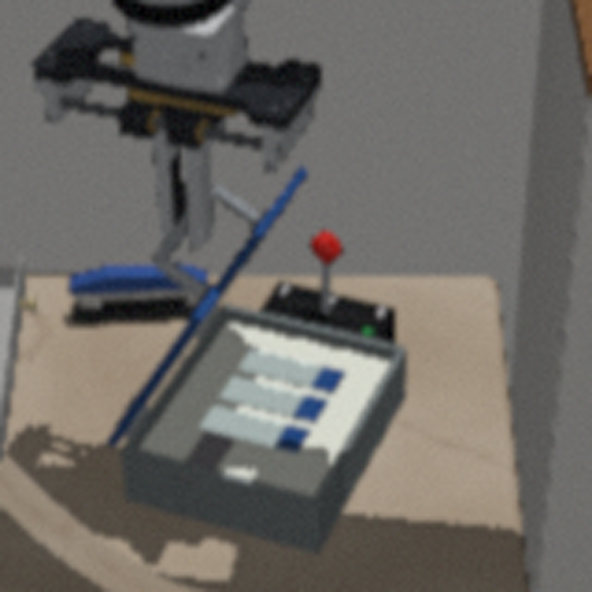

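The side view shows the cover's upper corner at about pixel (322,126), which with the shut-cover residuals taken off gives about 59°. The arm pose gives 61°. The knob is at (327.8,146.3), where half would be (327.7,146.3). The slides and the other things are undisturbed, so I'm handing in.

```bash
python3 -c "
from bench import job,sensors
o=sensors.get_obs();print(o['time'],o['qvel'].round(3),o['tool_pos']);print(job.close_job())"
```

```text
13.55 [ 0.    -0.     0.001  0.    -0.003 -0.001] [0.60529855 0.12273187 0.17007407]
the job is handed in; nothing more can be done
None
```

The light box is ready. The dimmer lever stands at half, and the arm is still holding the blue cover open at about 60° by its bar. I handed the job in at 13.6 s of the 48 s allowed.

- **Dimmer:** I set the lever and let go of it while the cover was still shut. The first try left it at about 0.66 rad, so I gripped it again and nudged it 2.5 mm. It then read about 0.69 rad in the wrist and side views, against a target of 0.70. After the cover was raised, the side view put the knob within 0.2 pixel of half. The top view read lower, about 0.62 rad; the knob is only a small blob there and the arm may partly hide it, so I gave it little weight.
- **Cover:** The two checks on the angle disagreed slightly. The arm pose gave about 61° and the side view about 59°, so I left it there. The grip was firm, the arm was at rest and the wrist force was about 7 N. Forces stayed below 9 N at every reading I took.
- **Other things on the desk:** I never moved the gripper near them. The last side picture was a close crop that does not show the mouse, blower or coverslip box, so I did not confirm them by image at the end.

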